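# Put the fallen cleaning basket back into the ultrasonic cleaner

### The job

The rectangular steel cleaning basket has fallen on its side on the bench: pick it up by the black grip of its wire handle, so that it swings upright and hangs clear of the bench. Bring it in under the half-open lid of the ultrasonic cleaner and lower it into the tank until it stands level on the tank floor, setting it down gently with the handle still in hand, and only then let go. Leave the lid open and do not disturb the other things on the bench.

Things in the scene. Friction and masses are not known exactly. Their poses are not given: they have to be found in the camera images.
- basket: rectangular perforated sheet-steel basket, 120 (its x) x 92 (y) x 55 mm (z), walls 3 mm, about 0.45 kg, symmetric front to back and side to side. Origin: centre of the underside of its four 8 mm feet (x +-45, y +-32 mm); z from the feet to the open mouth. At the start it lies on a 120 mm long wall, mouth to the side, z level
- handle: black plastic grip on the crossbar of the basket's wire bail: a tube 14 mm in diameter, 50 mm long, turning stiffly on the wire (0.02 N m). Origin at its middle, x along the tube (parallel to the basket's x). At the start it sticks out of the mouth and upwards, 65 to 92 mm above the bench. A pinch of about 8 N holds it but lets the basket swing plumb in the fingers; 18 N hold it firmly
- bail_pivot (a point): point between the bail's two pivots, on the basket 58 mm above the feet; the bail turns about the basket's x here. 4 mm wire runs from lugs at x +-63 mm to the grip's ends (x +-31 mm), its axis 60 mm from the pivots. It swings 1.5 rad either way from the basket's z. Stiff pivots (0.02 N m): it stays where left, and the basket may hang 10 degrees out of level about its x
- cleaner: steel bench-top ultrasonic cleaner, fixed, 217 (x) x 160 (y) mm, 175 mm high; origin on the bench under the tank's centre, z up, x from its front panel (91 mm before the origin) to its rear (126 mm behind it). It stands to the robot's left or right, front towards the robot
- tank_floor (a point): centre of the flat floor of the cleaner's tank, 85 mm above the bench; axes as the cleaner. The tank is an open, dry, rectangular well 146 (x) by 118 mm (y) inside, its rim 90 mm above this floor. The basket fits with its long side along the cleaner's x, either way round, 13 mm of play on each side
- lid (a joint): opening angle of the clear, steel-edged lid, rad: 0 shut, 1.13 at its stop. 230 mm long, 150 wide, 7 thick; hinge line 118 mm behind the tank centre, 177 mm above the bench. It starts 60 to 64 degrees open on stiff friction hinges (0.9 N m), leaning over the tank to about its centre: a gripper pointing straight down hits it; one leaning back to the front by 30 to 45 degrees clears it
- lid_edge (a point): middle of the lid's front edge, the highest point of the open lid
- jig: orange test jig with a red-handled toggle clamp, fixed, 200 x 150 mm, 270 mm high; origin at the centre of its underside
- gun_a: white infrared thermometer shaped like a pistol, lying on its side, barrel 140 mm, grip 110 mm, 40 mm high; origin on the bench under the barrel; bystander
- gun_b: another such thermometer; bystander
- bottle: white plastic bottle, 60 mm across, 150 mm high, origin at its foot; bystander
- tape: cardboard-brown roll of tape, 90 mm across, 20 mm high, origin at its underside; bystander
- driver: screwdriver lying on the bench; bystander
- round_basket: small round steel dip basket, 72 mm across, with a fixed wire handle, 107 mm high over all, standing, origin at its foot; bystander
- cup: grey plastic parts bowl, 68 mm across, 35 mm high, origin at its foot; bystander
Not all that is in view belongs to the job. Leave any orange look-alike of the basket alone.

How it is judged:
On the way, in this order (a step that is already met when the one before it is completed fails the run):
1. the basket hangs upright from its handle grip in the fingers, clear of the bench (contact force between the fingers and handle above 0.5 N and angle between basket's own z axis and vertical below 0.5 rad and height (world z) of basket above 0.06 m), for 0.2 s.
2. the basket bears on the tank floor with the handle grip still held in the fingers (contact force between the fingers and handle above 0.5 N and contact force between basket and cleaner above 1 N and horizontal distance between basket and tank_floor below 0.022 m and z of basket in the frame of tank_floor below 0.012 m), for 0.1 s.
At the end, for the whole second after the job is handed in: The basket stands at rest and upright (within 3.5 degrees) on the tank floor (feet within 5 mm of it), within 22 mm of the tank's centre and with its long side along the tank's (within 14 degrees); the lid is still open (more than 0.85 rad) (horizontal distance between basket and tank_floor below 0.022 m and z of basket in the frame of tank_floor below 0.005 m and angle between basket's own z axis and vertical below 0.06 rad and angle between the x axis of basket and the x axis of cleaner, either way round below 0.25 rad and linear speed of basket below 0.02 m/s and value of joint lid above 0.85 rad); the robot touches nothing.
It fails at once if the basket is rammed into the cleaner (more than 60 N) (contact force between basket and cleaner above 60 N).
It fails at once if the lid is knocked down (below 0.85 rad) (value of joint lid below 0.85 rad).
It fails at once if another thing on the bench is moved by more than 30 mm (distance of any of gun_a, gun_b, bottle, tape, driver, round_basket, cup from where it was at the start of the episode above 0.03 m).
It also fails if it takes over 64 s, if anything falls off the work surface, if the arm or the gripper's body presses on something with over 40 N, if the wrist force passes 120 N, or if a joint passes its speed limit or range.

### The arm

A 7-joint arm with a two-finger parallel gripper is mounted at the origin on the work surface. World frame = base frame: x ahead of the robot, y to its left, z up, the work surface at z = 0. Lengths are in m, angles in rad, forces in N, time in s.
With the tool pointing down it reaches from about 0.425 to 0.95 m from the base axis. Payload 16.7 kg.
Tool frame: the origin (TCP) lies at the very end of the fingers, on their centre line; the grasp point (between the pads) lies 19 mm behind it; z points along the fingers, y is the line along which they close (so a half turn about z gives the same grasp; the last joint's range is limited). The gripper opens to 94 mm and grips with 3 to 60 N. Pads are 16 mm wide; open, the fingers measure 119 mm over their backs; the gripper's body (75 mm by 177 mm) begins 78 mm behind the grasp point.
Start: joints at [-1.393, 0.426, 0.074, 1.606, -0.034, 1.111, -0.067], TCP at [0.217, 0.639, 0.205] pointing down, gripper open.
Joint ranges: [-2.85, 2.85], [-0.5, 2.14], [-1.23, 1.37], [0.21, 2.46], [-1.02, 4.16], [0.16, 2.05], [-2.73, 2.73]. Speed limits (rad/s): [1.89, 1.89, 2.39, 2.39, 3.01, 3.01, 3.01].

### API

Orientations are given as a rotation vector (axis times angle).
In Python, from cell import ctrl gives the robot as it stands.
- The arm moves only by the tool arm_command, never from a script. Its argument "deltas" is a list of rows, each an object of numbers: "x", "y", "z": the shift along the tool's x, y, z normalised to -1 to 1, where 1 is 120 mm; "rx", "ry", "rz": the turn, a rotation vector about the tool's x, y, z normalised to -1 to 1, where 1 is pi/2 rad; "hand": the opening, from 0 (shut) to 1 (fully open). In form: [{"x": .., "y": .., "z": .., "rx": .., "ry": .., "rz": .., "hand": ..}, ...]. A call has exactly 10 rows; each row is the pose to reach, as a shift and turn from the pose commanded when the call began, along the tool's axes at that moment; what a row does not reach only later rows make up. A row lasts 1/8 s, in which the tool goes at most 62.5 mm and 10.7 degrees, less where a joint would pass 70% of its speed; a pose out of reach is approached as far as the arm can. A call with a number of a shift or a turn outside -1 to 1 is refused whole. A call with a gripper value outside its range is refused whole. The fingers move at their own pace and stop on an object; "grip_force" is the grip in N (left out, the last holds). Time passes only in rows, so rows that repeat a pose let the fingers close, or fill a call up. It gives the time, the measured TCP pose, the force, the opening and the grip force at its end, in the units of the state.
- ctrl.state(): the state, without advancing time (a new reading comes with each control period).
- ctrl.snapshot(name): name is "scene" or "top"; returns a dict with "img" (480x640x3 uint8, red, green, blue), "range_z" (480x640 float32, m along the optical axis (not along the pixel's ray), 0 where there is no reading), "K" (3x3 intrinsics, pixels), "R" (3x3) and "t" (3): a world point X has camera coordinates R X + t. Camera axes: x right, y down, z forward; pixel columns grow to the right and rows downward; lengths in m; the calibration is good to about 2 mm. A picture is of the moment at which its call begins.
- ctrl.close_job(): hands the job in; it is judged then, once.
The state is a dict: "clock": time; "joint_pos": joint angles; "dq": joint speeds; "joint_torque": joint torques, N m; "eef_pos": TCP position; "eef_rot": TCP orientation; "contact_force": force on the tool from outside, world axes, zero at the start; "wrist_torque": the same for the moment, N m; "grip_width": opening from 0.0 (shut) to 1.0 (fully open); "grasp_force": force on a finger pad.
Only numpy, scipy, OpenCV 4.12 (cv2) and the standard library are available. Lean on these libraries where they do the work, as an engineer would, in place of code of your own. Each camera call takes 0.05 s, during which the arm holds its last target. There are 200 camera calls.

## Working session

There is one attempt and no reset: what is moved stays moved. The work goes in short steps, Python scripts to look and compute and a tool call to move; the robot and the scene stay as the last step left them, time stands still between calls to the robot, and variables do not carry over. Pictures are saved under pics/ and viewed, at most 10 in all, crops included, and the job is handed in when it is done.

Besides the shell and the picture viewer there is one more tool, called after "Emit:" by a JSON object that holds its "name" and its "arguments". arm_command: Moves the arm, as the interface text tells. Its arguments: {"type":"object","properties":{"deltas":{"type":"array"},"grip_force":{"type":"number"}},"required":["deltas"]}

```bash
mkdir -p pics; ls
cat > h.py <<'E'
from cell import ctrl
import numpy as np, cv2
from scipy.spatial.transform import Rotation as Ro
def snap(n):
    s=ctrl.snapshot(n); np.savez('pics/'+n+'.npz',**s); return s
def world(s,u,v,z=None):
    K,R,t=s['K'],s['R'],s['t']
    d=np.linalg.inv(K)@np.array([u,v,1.])
    c=-R.T@t; w=R.T@d
    k=s['range_z'][int(v),int(u)] if z is None else (z-c[2])/w[2]
    return c+k*w
def cloud(s):
    v,u=np.mgrid[:480,:640]; d=np.linalg.inv(s['K'])@np.stack([u.ravel(),v.ravel(),np.ones(u.size)])
    return ((d*s['range_z'].ravel()).T-s['t'])@s['R']
def show(s,f,box=None,k=1):
    i=s['img'][:,:,::-1]
    if box: x,y,w,h=box; i=i[y:y+h,x:x+w]
    cv2.imwrite('pics/'+f,cv2.resize(np.ascontiguousarray(i),None,fx=k,fy=k,interpolation=cv2.INTER_CUBIC))
E
python3 - <<'E'
from h import *
for n in('scene','top'):
    s=snap(n); show(s,n+'0.png'); print(n,-s['R'].T@s['t'],s['R'][2])
st=ctrl.state(); print(st)
E
```

```text
pics
scene [0.89124545 0.66570417 0.75856598] [-0.36023845 -0.69444508 -0.62287582]
top [ 0.42545528 -0.0242807   1.13959451] [ 0.11798958  0.01202764 -0.99294199]
{'clock': 0.1, 'joint_pos': array([-1.39249233,  0.42661395,  0.07385903,  1.60652691, -0.03411341,
        1.11079651, -0.06707124]), 'dq': array([-8.43377481e-04,  1.74644873e-04,  1.97010623e-05, -1.77942330e-03,
       -9.20964628e-05,  6.39388470e-04,  9.63896622e-04]), 'joint_torque': array([ 7.74432410e-03, -9.37454152e+01,  3.67651775e+00, -4.55043769e+01,
       -4.87107318e-02,  1.65672717e-02,  1.66968442e-05]), 'eef_pos': array([0.21722717, 0.63868541, 0.20488994]), 'eef_rot': array([-5.12613480e-01, -3.09937140e+00,  1.69535129e-03]), 'contact_force': array([ 0.19706734,  0.52407183, -0.29609561]), 'wrist_torque': array([-0.02336139, -0.02380557,  0.0239968 ]), 'grasp_force': 0.0, 'grip_width': 0.9972167771090193}
```

View pics/scene0.png

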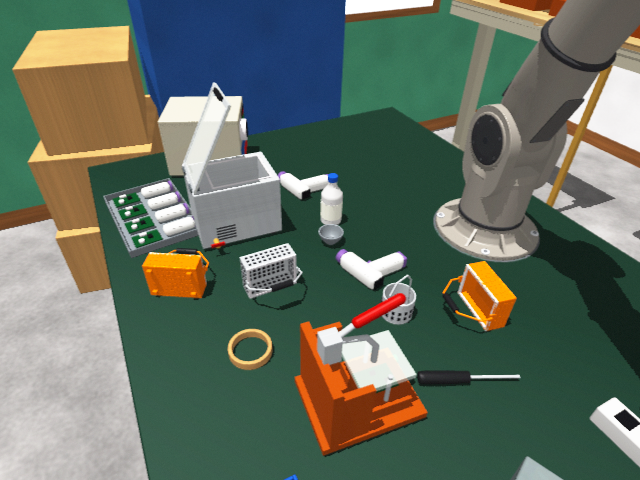

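View pics/top0.png

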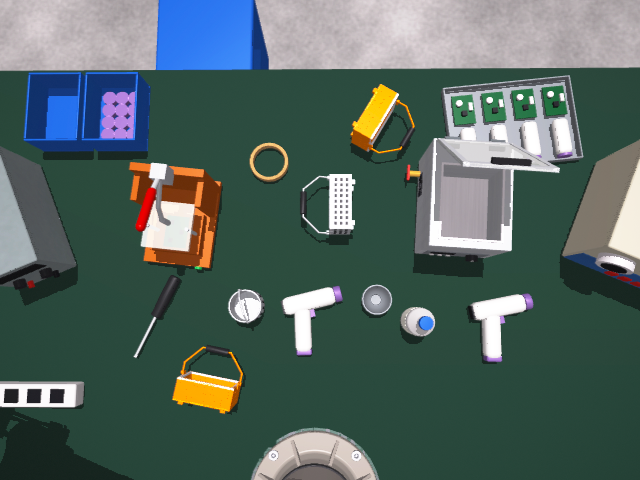

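The top view shows the steel basket at about (340,205) with its black grip at (303,203). The cleaner is on the right, with its tank at about (470,200) and the lid at (500,155). The orange baskets are decoys.

Run:
```python
from h import *
s=dict(np.load('pics/top.npz')); 
a=s['img'][160:250,280:380,::-1]; b=s['img'][125:270,400:570,::-1]
A=cv2.resize(a,(400,360),interpolation=cv2.INTER_CUBIC); B=cv2.resize(b,None,fx=2.35,fy=2.35,interpolation=cv2.INTER_CUBIC)
c=np.zeros((max(A.shape[0],B.shape[0]),800,3),np.uint8); c[:A.shape[0],:400]=A; c[:B.shape[0],400:400+B.shape[1]]=B[:,:400]
cv2.imwrite('pics/c1.png',c)
P=cloud(s).reshape(480,640,3)
# black grip pixels
im=s['img'].astype(int)
m=np.zeros((480,640),bool); m[180:230,290:320]=(P[180:230,290:320,2]>.055)&(P[180:230,290:320,2]<.12)
q=P[m]; print('grip/wire n',m.sum()); print(np.c_[np.argwhere(m)[:,::-1],q.round(3),im[m].sum(1)][::3])
# cleaner: rim points
C=P[125:270,400:570]; k=(abs(C[...,2]-.175)<.006); r=C[k][:,:2].astype(np.float32); print('rim',k.sum(),cv2.minAreaRect(r))
k=(abs(C[...,2]-.085)<.006); r=C[k][:,:2].astype(np.float32); print('floor',k.sum(),cv2.minAreaRect(r),C[k].mean(0))
# basket
k=np.zeros((480,640),bool); k[165:245,322:360]=P[165:245,322:360,2]>.05
print('bask',k.sum(),cv2.minAreaRect(P[k][:,:2].astype(np.float32)),P[k].mean(0),P[k].max(0))
# lid
k=C[...,2]>.2; L=C[k]; print('lid',k.sum(),L.max(0),L.min(0)); i=L[:,2].argsort()[-25:]; print(L[i][::4].round(3))
```

```text
grip/wire n 218
[[ 3.13e+02  1.80e+02  6.93e-01  3.00e-03  6.50e-02  6.85e+02]
 [ 3.12e+02  1.81e+02  6.91e-01  5.00e-03  6.40e-02  7.37e+02]
 [ 3.11e+02  1.82e+02  6.89e-01  7.00e-03  6.40e-02  7.27e+02]
 [ 3.10e+02  1.83e+02  6.86e-01  9.00e-03  6.70e-02  7.20e+02]
 [ 3.09e+02  1.84e+02  6.85e-01  1.20e-02  6.30e-02  7.03e+02]
 [ 3.08e+02  1.85e+02  6.81e-01  1.40e-02  6.90e-02  6.78e+02]
 [ 3.06e+02  1.86e+02  6.79e-01  1.80e-02  6.80e-02  7.25e+02]
 [ 3.05e+02  1.87e+02  6.76e-01  2.00e-02  7.20e-02  7.17e+02]
 [ 3.05e+02  1.88e+02  6.74e-01  2.00e-02  7.00e-02  3.62e+02]
 [ 3.03e+02  1.90e+02  6.69e-01  2.50e-02  7.20e-02  7.46e+02]
 [ 3.02e+02  1.91e+02  6.66e-01  2.70e-02  7.80e-02  2.41e+02]
 [ 3.05e+02  1.91e+02  6.66e-01  2.00e-02  7.50e-02  1.53e+02]
 [ 3.02e+02  1.92e+02  6.63e-01  2.70e-02  8.00e-02  1.81e+02]
 [ 3.05e+02  1.92e+02  6.64e-01  2.00e-02  7.30e-02  1.33e+02]
 [ 3.01e+02  1.93e+02  6.61e-01  2.90e-02  7.70e-02  1.32e+02]
 [ 3.04e+02  1.93e+02  6.61e-01  2.20e-02  7.60e-02  1.66e+02]
 [ 3.00e+02  1.94e+02  6.61e-01  3.10e-02  6.90e-02  1.43e+02]
 [ 3.03e+02  
[... 3534 characters left out ...]
88977813721, -0.31492888927459717), (0.16180473566055298, 0.21990178525447845), 86.02086639404297)
floor 2950 ((0.631130039691925, -0.31349679827690125), (0.16032317280769348, 0.23180429637432098), 85.98283386230469) [ 0.62322355 -0.32104241  0.08661937]
bask 1340 ((0.5657308101654053, -0.05208306387066841), (0.07020125538110733, 0.2805901765823364), 89.9597396850586) [ 0.63603786 -0.05682131  0.0977525 ] [ 0.70604264 -0.01698936  1.13959451]
lid 2406 [ 0.73785021 -0.0242807   1.13959451] [ 0.42545528 -0.39597117  0.20019318]
[[ 0.425 -0.024  1.14 ]
 [ 0.425 -0.024  1.14 ]
 [ 0.425 -0.024  1.14 ]
 [ 0.425 -0.024  1.14 ]
 [ 0.425 -0.024  1.14 ]
 [ 0.425 -0.024  1.14 ]
 [ 0.425 -0.024  1.14 ]]
```

View pics/c1.png

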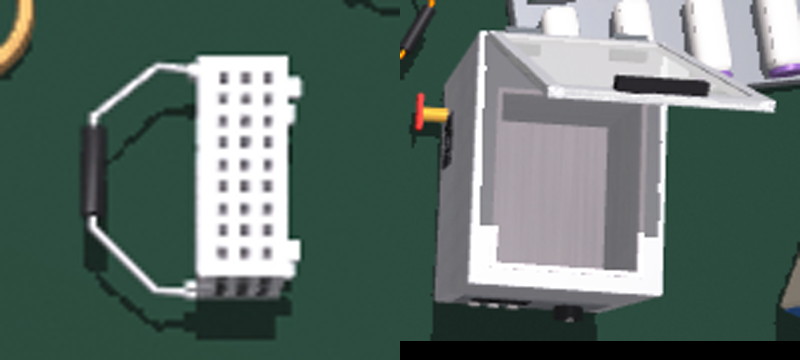

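The crop shows the grip lying along world x, at about (303,202) in the top view. The basket mouth faces left (+y). The cleaner's yaw is about -4°, and its tank is open under the lid.

```bash
cat >> h.py <<'E'
def Rt(yaw,tilt):
    c,s=np.cos(np.radians(tilt)),np.sin(np.radians(tilt))
    return Ro.from_euler('z',yaw,degrees=True)*Ro.from_matrix(np.array([[-c,0,-s],[0,1,0],[s,0,-c]]).T)
def plan(wps,cur=None):
    "wps: (grasp point xyz, Rotation); prints normalised deltas, one call each"
    st=ctrl.state(); p=np.array(st['eef_pos']); R=Ro.from_rotvec(st['eef_rot'])
    print('t',st['clock'],'tcp',p.round(4),'grasp',(p-.019*R.as_matrix()[:,2]).round(4),'q',st['joint_pos'].round(2),'F',st['contact_force'].round(1),'grip',st['grip_width'],st['grasp_force'])
    for g,T in wps:
        q=np.array(g)+.019*T.as_matrix()[:,2]
        d=R.inv().apply(q-p)/.12; r=(R.inv()*T).as_rotvec()/(np.pi/2)
        print('xyz',d.round(3),'rxyz',r.round(3)); p,R=q,T
E
python3 - <<'E'
from h import *
from scipy.spatial.transform import Slerp
s=dict(np.load('pics/top.npz'))
for u,v in((328.8,174.3),(352.5,174.3),(328.8,228.8),(352,228.8)): print(world(s,u,v,.093).round(4))
print('grip ends',world(s,303.3,190.7,.079),world(s,303.3,213.7,.079))
R0=Ro.from_rotvec(ctrl.state()['eef_rot']); R1=Rt(0,40)
S=Slerp([0,1],Ro.concatenate([R0,R1]))
a=np.array([.217,.639,.224]); b=np.array([.26,.56,.32]); c=np.array([.33,.46,.42]); d=np.array([.642,.0245,.40])
W=[(b,R0),(c,R0)]+[(c+(d-c)*k/5,S(k/5)) for k in range(1,6)]
plan(W)
E
```

```text
[ 0.6988 -0.0321  0.093 ]
[ 0.6987 -0.0835  0.093 ]
[ 0.5794 -0.0318  0.093 ]
[ 0.5793 -0.0814  0.093 ]
grip ends [0.66588886 0.02373623 0.079     ] [0.61479546 0.02355094 0.079     ]
t 0.1 tcp [0.2172 0.6387 0.2049] grasp [0.2172 0.6387 0.2239] q [-1.39  0.43  0.07  1.61 -0.03  1.11 -0.07] F [ 0.2  0.5 -0.3] grip 0.9972167771090193 0.0
xyz [-0.549 -0.507 -0.8  ] rxyz [0. 0. 0.]
xyz [-0.821 -0.602 -0.833] rxyz [0. 0. 0.]
xyz [-0.748 -0.515  0.032] rxyz [-0.015 -0.088 -0.04 ]
xyz [-0.703 -0.561  0.117] rxyz [-0.015 -0.088 -0.04 ]
xyz [-0.644 -0.606  0.194] rxyz [-0.015 -0.088 -0.04 ]
xyz [-0.573 -0.648  0.261] rxyz [-0.015 -0.088 -0.04 ]
xyz [-0.49  -0.687  0.316] rxyz [-0.015 -0.088 -0.04 ]
```

Sizes check out: the wall is 119 mm, the grip is 51 mm and its centre is (0.640, 0.024, 0.073). Now moving.

Emit:
{"name": "arm_command", "arguments": {"deltas": [{"x":-0.27,"y":-0.25,"z":-0.4,"hand":0.5},{"x":-0.55,"y":-0.5,"z":-0.8,"hand":0.5},{"x":-0.8,"y":-0.7,"z":-1,"hand":0.5},{"x":-1,"y":-0.8,"z":-1,"hand":0.5},{"x":-1,"y":-1,"z":-1,"hand":0.5},{"x":-1,"y":-1,"z":-1,"hand":0.5},{"x":-1,"y":-1,"z":-1,"hand":0.5},{"x":-1,"y":-1,"z":-1,"hand":0.5},{"x":-1,"y":-1,"z":-1,"hand":0.5},{"x":-1,"y":-1,"z":-1,"hand":0.5}], "grip_force": 8}}

```text
invalid input at $.deltas[0]: expected keys x, y, z, rx, ry, rz, hand
```

Emit:
{"name": "arm_command", "arguments": {"deltas": [{"x":-0.2,"y":-0.2,"z":-0.2,"hand":0.5},{"x":-0.4,"y":-0.4,"z":-0.4,"hand":0.5},{"x":-0.6,"y":-0.6,"z":-0.6,"hand":0.5},{"x":-0.6,"y":-0.6,"z":-0.8,"hand":0.5},{"x":-0.6,"y":-0.6,"z":-0.8,"hand":0.5},{"x":-0.6,"y":-0.6,"z":-0.8,"hand":0.5},{"x":-0.6,"y":-0.6,"z":-0.8,"hand":0.5},{"x":-0.6,"y":-0.6,"z":-0.8,"hand":0.5},{"x":-0.6,"y":-0.6,"z":-0.8,"hand":0.5},{"x":-0.6,"y":-0.6,"z":-0.8,"hand":0.5}]}}

```text
invalid input at $.deltas[0]: expected keys x, y, z, rx, ry, rz, hand
```

```bash
cat > p1.py <<'E'
from h import *
from scipy.spatial.transform import Slerp
st=ctrl.state(); R0=Ro.from_rotvec(st['eef_rot']); R1=Rt(0,40); S=Slerp([0,1],Ro.concatenate([R0,R1]))
c=st['eef_pos']-.019*R0.as_matrix()[:,2]; d=np.array([.64,.024,.30]); h=np.array([.50,.15,.42]); 
W=[(c+(h-c)*k/3,S(k/5)) for k in (1,2,3)]+[(h+(d-h)*k/2,S((3+k)/5)) for k in(1,2)]
plan(W)
E
python3 p1.py
```

```text
t 0.1 tcp [0.2172 0.6387 0.2049] grasp [0.2172 0.6387 0.2239] q [-1.39  0.43  0.07  1.61 -0.03  1.11 -0.07] F [ 0.2  0.5 -0.3] grip 0.9972167771090193 0.0
xyz [-1.202 -1.029 -0.545] rxyz [-0.015 -0.088 -0.04 ]
xyz [-1.201 -1.092 -0.406] rxyz [-0.015 -0.088 -0.04 ]
xyz [-1.177 -1.158 -0.27 ] rxyz [-0.015 -0.088 -0.04 ]
xyz [-0.414 -0.454  0.707] rxyz [-0.015 -0.088 -0.04 ]
xyz [-0.283 -0.491  0.741] rxyz [-0.015 -0.088 -0.04 ]
```

All keys are needed.

Emit:
{"name": "arm_command", "arguments": {"deltas": [{"x":-0.2,"y":-0.2,"z":-0.3,"rx":0,"ry":0,"rz":0,"hand":0.5},{"x":-0.4,"y":-0.4,"z":-0.6,"rx":0,"ry":0,"rz":0,"hand":0.5},{"x":-0.6,"y":-0.6,"z":-0.8,"rx":0,"ry":0,"rz":0,"hand":0.5},{"x":-0.8,"y":-0.8,"z":-1,"rx":0,"ry":0,"rz":0,"hand":0.5},{"x":-1,"y":-1,"z":-1,"rx":0,"ry":0,"rz":0,"hand":0.5},{"x":-1,"y":-1,"z":-1,"rx":0,"ry":0,"rz":0,"hand":0.5},{"x":-1,"y":-1,"z":-1,"rx":0,"ry":0,"rz":0,"hand":0.5},{"x":-1,"y":-1,"z":-1,"rx":0,"ry":0,"rz":0,"hand":0.5},{"x":-1,"y":-1,"z":-1,"rx":0,"ry":0,"rz":0,"hand":0.5},{"x":-1,"y":-1,"z":-1,"rx":0,"ry":0,"rz":0,"hand":0.5}], "grip_force": 8}}

```text
clock: 1.35
eef_pos: [0.2921, 0.487, 0.3252]
eef_rot: [-0.512, -3.099, 0.001]
contact_force: [-0.2, 0.1, 1.0]
grip_width: 0.503
grasp_force: 0.0
```

Emit:
{"name": "arm_command", "arguments": {"deltas": [{"x":-0.2,"y":-0.2,"z":-0.2,"rx":0,"ry":0,"rz":0,"hand":0.5},{"x":-0.4,"y":-0.4,"z":-0.4,"rx":0,"ry":0,"rz":0,"hand":0.5},{"x":-0.6,"y":-0.6,"z":-0.6,"rx":0,"ry":0,"rz":0,"hand":0.5},{"x":-0.6,"y":-0.6,"z":-0.8,"rx":0,"ry":0,"rz":0,"hand":0.5},{"x":-0.6,"y":-0.6,"z":-0.8,"rx":0,"ry":0,"rz":0,"hand":0.5},{"x":-0.6,"y":-0.6,"z":-0.8,"rx":0,"ry":0,"rz":0,"hand":0.5},{"x":-0.6,"y":-0.6,"z":-0.8,"rx":0,"ry":0,"rz":0,"hand":0.5},{"x":-0.6,"y":-0.6,"z":-0.8,"rx":0,"ry":0,"rz":0,"hand":0.5},{"x":-0.6,"y":-0.6,"z":-0.8,"rx":0,"ry":0,"rz":0,"hand":0.5},{"x":-0.6,"y":-0.6,"z":-0.8,"rx":0,"ry":0,"rz":0,"hand":0.5}]}}

```text
clock: 2.6
eef_pos: [0.3373, 0.3955, 0.4214]
eef_rot: [-0.513, -3.099, 0.0]
contact_force: [0.3, 0.9, 0.1]
grip_width: 0.502
grasp_force: 0.0
```

```bash
python3 p1.py
```

```text
t 2.6 tcp [0.3373 0.3955 0.4214] grasp [0.3373 0.3955 0.4404] q [-1.17  0.04  0.19  1.64 -0.01  1.47  0.26] F [0.3 0.9 0.1] grip 0.5020227949458552 0.0
xyz [-0.669 -0.496  0.055] rxyz [-0.015 -0.088 -0.04 ]
xyz [-0.623 -0.537  0.13 ] rxyz [-0.015 -0.088 -0.04 ]
xyz [-0.565 -0.577  0.196] rxyz [-0.015 -0.088 -0.04 ]
xyz [-0.414 -0.454  0.707] rxyz [-0.015 -0.088 -0.04 ]
xyz [-0.283 -0.491  0.741] rxyz [-0.015 -0.088 -0.04 ]
```

Emit:
{"name": "arm_command", "arguments": {"deltas": [{"x":-0.2,"y":-0.15,"z":0.02,"rx":0,"ry":-0.03,"rz":-0.01,"hand":0.5},{"x":-0.4,"y":-0.3,"z":0.05,"rx":0,"ry":-0.06,"rz":-0.02,"hand":0.5},{"x":-0.6,"y":-0.45,"z":0.08,"rx":-0.01,"ry":-0.09,"rz":-0.04,"hand":0.5},{"x":-0.8,"y":-0.6,"z":0.1,"rx":-0.02,"ry":-0.12,"rz":-0.05,"hand":0.5},{"x":-1,"y":-0.76,"z":0.14,"rx":-0.02,"ry":-0.15,"rz":-0.06,"hand":0.5},{"x":-1,"y":-0.9,"z":0.14,"rx":-0.02,"ry":-0.18,"rz":-0.07,"hand":0.5},{"x":-1,"y":-0.9,"z":0.14,"rx":-0.02,"ry":-0.2,"rz":-0.08,"hand":0.5},{"x":-1,"y":-0.9,"z":0.14,"rx":-0.02,"ry":-0.2,"rz":-0.08,"hand":0.5},{"x":-1,"y":-0.9,"z":0.14,"rx":-0.02,"ry":-0.2,"rz":-0.08,"hand":0.5},{"x":-1,"y":-0.9,"z":0.14,"rx":-0.02,"ry":-0.2,"rz":-0.08,"hand":0.5}]}}

```text
clock: 3.85
eef_pos: [0.4163, 0.2549, 0.4046]
eef_rot: [0.284, 2.813, -0.029]
contact_force: [0.6, 0.7, 0.3]
grip_width: 0.501
grasp_force: 0.0
```

```bash
cat > p2.py <<'E'
from h import *
from scipy.spatial.transform import Slerp
st=ctrl.state(); R0=Ro.from_rotvec(st['eef_rot']); R1=Rt(0,40); S=Slerp([0,1],Ro.concatenate([R0,R1]))
c=st['eef_pos']-.019*R0.as_matrix()[:,2]; d=np.array([.64,.024,.27])
plan([(c+(d-c)*k/2,S(k/2)) for k in (1,2)]+[((.64,.024,.173),R1),((.64,.024,.073),R1)])
E
python3 p2.py
```

```text
t 3.85 tcp [0.4163 0.2549 0.4046] grasp [0.4105 0.2558 0.4227] q [-1.12 -0.17  0.2   1.89  0.33  1.28  0.37] F [0.6 0.7 0.3] grip 0.5008583082243697 0.0
xyz [-0.908 -0.756  0.943] rxyz [-0.028 -0.121 -0.058]
xyz [-0.643 -0.868  1.05 ] rxyz [-0.028 -0.121 -0.058]
xyz [0.52  0.    0.619] rxyz [0. 0. 0.]
xyz [0.536 0.    0.638] rxyz [0. 0. 0.]
```

Emit:
{"name": "arm_command", "arguments": {"deltas": [{"x":-0.2,"y":-0.2,"z":0.05,"rx":0,"ry":-0.03,"rz":-0.01,"hand":0.5},{"x":-0.4,"y":-0.4,"z":0.2,"rx":-0.01,"ry":-0.06,"rz":-0.03,"hand":0.5},{"x":-0.6,"y":-0.55,"z":0.4,"rx":-0.02,"ry":-0.09,"rz":-0.04,"hand":0.5},{"x":-0.8,"y":-0.7,"z":0.6,"rx":-0.03,"ry":-0.12,"rz":-0.06,"hand":0.5},{"x":-0.9,"y":-0.75,"z":0.8,"rx":-0.03,"ry":-0.12,"rz":-0.06,"hand":0.5},{"x":-0.9,"y":-0.75,"z":0.95,"rx":-0.03,"ry":-0.12,"rz":-0.06,"hand":0.5},{"x":-0.9,"y":-0.75,"z":0.95,"rx":-0.03,"ry":-0.12,"rz":-0.06,"hand":0.5},{"x":-0.9,"y":-0.75,"z":0.95,"rx":-0.03,"ry":-0.12,"rz":-0.06,"hand":0.5},{"x":-0.9,"y":-0.75,"z":0.95,"rx":-0.03,"ry":-0.12,"rz":-0.06,"hand":0.5},{"x":-0.9,"y":-0.75,"z":0.95,"rx":-0.03,"ry":-0.12,"rz":-0.06,"hand":0.5}]}}

```text
clock: 5.1
eef_pos: [0.5338, 0.1401, 0.3293]
eef_rot: [0.13, 2.632, -0.009]
contact_force: [0.6, -0.5, -0.3]
grip_width: 0.5
grasp_force: 0.0
```

Run:
```python
from h import *
R1=Rt(0,40)
plan([((.64,.024,.27),R1),((.64,.024,.173),R1)])
```

```text
t 5.1 tcp [0.5338 0.1401 0.3293] grasp [0.5246 0.1406 0.3459] q [-1.02 -0.18  0.4   2.11  0.51  0.86  0.58] F [ 0.6 -0.5 -0.3] grip 0.5000279999806884 0.0
xyz [-0.648 -0.881  1.045] rxyz [-0.025 -0.122 -0.056]
xyz [0.52  0.    0.619] rxyz [0. 0. 0.]
```

Emit:
{"name": "arm_command", "arguments": {"deltas": [{"x":-0.13,"y":-0.2,"z":0.2,"rx":0,"ry":-0.03,"rz":-0.01,"hand":0.5},{"x":-0.26,"y":-0.4,"z":0.4,"rx":-0.01,"ry":-0.06,"rz":-0.03,"hand":0.5},{"x":-0.4,"y":-0.6,"z":0.6,"rx":-0.02,"ry":-0.09,"rz":-0.04,"hand":0.5},{"x":-0.53,"y":-0.75,"z":0.8,"rx":-0.025,"ry":-0.122,"rz":-0.056,"hand":0.5},{"x":-0.648,"y":-0.881,"z":1,"rx":-0.025,"ry":-0.122,"rz":-0.056,"hand":0.5},{"x":-0.648,"y":-0.881,"z":1,"rx":-0.025,"ry":-0.122,"rz":-0.056,"hand":0.5},{"x":-0.648,"y":-0.881,"z":1,"rx":-0.025,"ry":-0.122,"rz":-0.056,"hand":0.5},{"x":-0.648,"y":-0.881,"z":1,"rx":-0.025,"ry":-0.122,"rz":-0.056,"hand":0.5},{"x":-0.648,"y":-0.881,"z":1,"rx":-0.025,"ry":-0.122,"rz":-0.056,"hand":0.5},{"x":-0.648,"y":-0.881,"z":1,"rx":-0.025,"ry":-0.122,"rz":-0.056,"hand":0.5}]}}

```text
clock: 6.35
eef_pos: [0.6494, 0.0241, 0.26]
eef_rot: [-0.001, 2.443, 0.0]
contact_force: [1.3, 1.0, 0.3]
grip_width: 0.497
grasp_force: 0.0
```

Run:
```python
from h import *
R1=Rt(0,40)
plan([((.64,.024,.173),R1),((.64,.024,.073),R1)])
s=snap('scene'); show(s,'s1.png')
```

```text
t 6.35 tcp [0.6494 0.0241 0.26  ] grasp [0.6372 0.0241 0.2745] q [-0.9   0.    0.7   2.22  0.5   0.26  0.93] F [1.3 1.  0.3] grip 0.49715760418710336 0.0
xyz [ 0.526 -0.001  0.663] rxyz [0. 0. 0.]
xyz [0.536 0.    0.638] rxyz [0. 0. 0.]
```

View pics/s1.png

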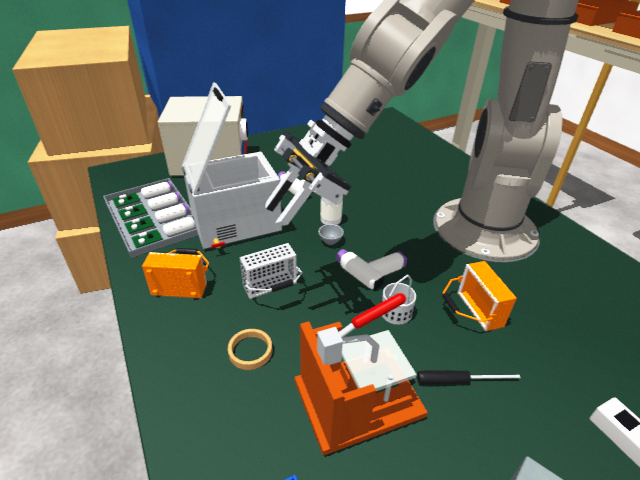

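Run:
```python
from h import *
R1=Rt(0,35)
plan([((.64,.024,.173),R1),((.64,.024,.073),R1)])
```

```text
t 6.4 tcp [0.6495 0.024  0.2599] grasp [0.6372 0.024  0.2744] q [-0.9   0.    0.7   2.22  0.5   0.26  0.93] F [-1.3  0.6 -0.3] grip 0.5012921635841981 0.0
xyz [ 0.54  -0.     0.662] rxyz [0.    0.056 0.   ]
xyz [0.478 0.    0.683] rxyz [0. 0. 0.]
```

Emit:
{"name": "arm_command", "arguments": {"deltas": [{"x":0.1,"y":0,"z":0.12,"rx":0,"ry":0.03,"rz":0,"hand":0.5},{"x":0.2,"y":0,"z":0.25,"rx":0,"ry":0.056,"rz":0,"hand":0.5},{"x":0.3,"y":0,"z":0.4,"rx":0,"ry":0.056,"rz":0,"hand":0.5},{"x":0.42,"y":0,"z":0.53,"rx":0,"ry":0.056,"rz":0,"hand":0.5},{"x":0.54,"y":0,"z":0.662,"rx":0,"ry":0.056,"rz":0,"hand":0.5},{"x":0.54,"y":0,"z":0.662,"rx":0,"ry":0.056,"rz":0,"hand":0.5},{"x":0.54,"y":0,"z":0.662,"rx":0,"ry":0.056,"rz":0,"hand":0.5},{"x":0.54,"y":0,"z":0.662,"rx":0,"ry":0.056,"rz":0,"hand":0.5},{"x":0.54,"y":0,"z":0.662,"rx":0,"ry":0.056,"rz":0,"hand":0.5},{"x":0.54,"y":0,"z":0.662,"rx":0,"ry":0.056,"rz":0,"hand":0.5}]}}

```text
clock: 7.65
eef_pos: [0.651, 0.0243, 0.1574]
eef_rot: [-0.002, 2.531, -0.001]
contact_force: [0.9, -0.0, -0.1]
grip_width: 0.499
grasp_force: 0.0
```

Run:
```python
from h import *
R1=Rt(0,35)
plan([((.64,.024,.073),R1)])
```

```text
t 7.65 tcp [0.651  0.0243 0.1574] grasp [0.6401 0.0243 0.1729] q [-0.23  0.2   0.03  2.22  0.74  0.16  0.67] F [ 0.9 -0.  -0.1] grip 0.49871944831191334 0.0
xyz [ 0.478 -0.002  0.682] rxyz [-0.    -0.     0.001]
```

Emit:
{"name": "arm_command", "arguments": {"deltas": [{"x":0.06,"y":0,"z":0.08,"rx":0,"ry":0,"rz":0,"hand":0.45},{"x":0.12,"y":0,"z":0.17,"rx":0,"ry":0,"rz":0,"hand":0.45},{"x":0.18,"y":0,"z":0.25,"rx":0,"ry":0,"rz":0,"hand":0.45},{"x":0.24,"y":0,"z":0.34,"rx":0,"ry":0,"rz":0,"hand":0.45},{"x":0.24,"y":0,"z":0.34,"rx":0,"ry":0,"rz":0,"hand":0.45},{"x":0.24,"y":0,"z":0.34,"rx":0,"ry":0,"rz":0,"hand":0.45},{"x":0.24,"y":0,"z":0.34,"rx":0,"ry":0,"rz":0,"hand":0.45},{"x":0.24,"y":0,"z":0.34,"rx":0,"ry":0,"rz":0,"hand":0.45},{"x":0.24,"y":0,"z":0.34,"rx":0,"ry":0,"rz":0,"hand":0.45},{"x":0.24,"y":0,"z":0.34,"rx":0,"ry":0,"rz":0,"hand":0.45}]}}

```text
clock: 8.9
eef_pos: [0.6507, 0.0236, 0.1073]
eef_rot: [-0.0, 2.531, -0.001]
contact_force: [0.9, -0.4, -0.7]
grip_width: 0.448
grasp_force: 0.0
```

Run:
```python
from h import *
R1=Rt(0,35)
plan([((.64,.024,.073),R1)])
```

```text
t 8.9 tcp [0.6507 0.0236 0.1073] grasp [0.6398 0.0237 0.1229] q [-0.03  0.3  -0.2   2.24  1.56  0.17 -0.14] F [ 0.9 -0.4 -0.7] grip 0.4479664657686201 0.0
xyz [0.237 0.003 0.342] rxyz [-0. -0.  0.]
```

Emit:
{"name": "arm_command", "arguments": {"deltas": [{"x":0.04,"y":0,"z":0.06,"rx":0,"ry":0,"rz":0,"hand":0.45},{"x":0.08,"y":0,"z":0.12,"rx":0,"ry":0,"rz":0,"hand":0.45},{"x":0.12,"y":0,"z":0.18,"rx":0,"ry":0,"rz":0,"hand":0.45},{"x":0.16,"y":0,"z":0.23,"rx":0,"ry":0,"rz":0,"hand":0.45},{"x":0.2,"y":0,"z":0.29,"rx":0,"ry":0,"rz":0,"hand":0.45},{"x":0.237,"y":0.003,"z":0.342,"rx":0,"ry":0,"rz":0,"hand":0.45},{"x":0.237,"y":0.003,"z":0.342,"rx":0,"ry":0,"rz":0,"hand":0.45},{"x":0.237,"y":0.003,"z":0.342,"rx":0,"ry":0,"rz":0,"hand":0.45},{"x":0.237,"y":0.003,"z":0.342,"rx":0,"ry":0,"rz":0,"hand":0.45},{"x":0.237,"y":0.003,"z":0.342,"rx":0,"ry":0,"rz":0,"hand":0.45}]}}

```text
clock: 10.15
eef_pos: [0.651, 0.0241, 0.0576]
eef_rot: [-0.001, 2.531, -0.001]
contact_force: [0.4, -0.8, -0.7]
grip_width: 0.45
grasp_force: 0.0
```

Run:
```python
from h import *
R1=Rt(0,35)
plan([((.64,.024,.073),R1)])
s=snap('scene'); show(s,'s2.png',(200,120,240,200),3)
```

```text
t 10.15 tcp [0.651  0.0241 0.0576] grasp [0.6401 0.0241 0.0732] q [ 0.13  0.42 -0.38  2.26  2.    0.28 -0.54] F [ 0.4 -0.8 -0.7] grip 0.44967298242752657 0.0
xyz [ 0.002 -0.001  0.001] rxyz [-0. -0.  0.]
```

View pics/s2.png

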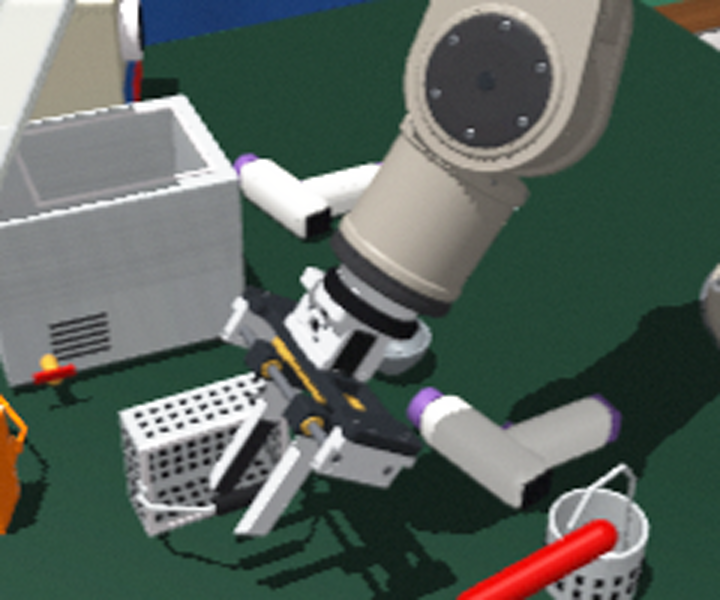

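The fingers straddle the black grip, at about (235,490) in the crop, with nothing touching. Closing at 10 N.

Emit:
{"name": "arm_command", "arguments": {"deltas": [{"x":0,"y":0,"z":0,"rx":0,"ry":0,"rz":0,"hand":0.1},{"x":0,"y":0,"z":0,"rx":0,"ry":0,"rz":0,"hand":0},{"x":0,"y":0,"z":0,"rx":0,"ry":0,"rz":0,"hand":0},{"x":0,"y":0,"z":0,"rx":0,"ry":0,"rz":0,"hand":0},{"x":0,"y":0,"z":0,"rx":0,"ry":0,"rz":0,"hand":0},{"x":0,"y":0,"z":0,"rx":0,"ry":0,"rz":0,"hand":0},{"x":0,"y":0,"z":0,"rx":0,"ry":0,"rz":0,"hand":0},{"x":0,"y":0,"z":0,"rx":0,"ry":0,"rz":0,"hand":0},{"x":0,"y":0,"z":0,"rx":0,"ry":0,"rz":0,"hand":0},{"x":0,"y":0,"z":0,"rx":0,"ry":0,"rz":0,"hand":0}], "grip_force": 10}}

```text
clock: 11.45
eef_pos: [0.6509, 0.0242, 0.0574]
eef_rot: [-0.001, 2.531, -0.0]
contact_force: [-0.7, 3.0, 1.0]
grip_width: 0.144
grasp_force: 10.0
```

Run:
```python
from h import *
R1=Rt(0,35)
plan([((.64,.0,.133),R1),((.64,-.02,.22),R1)])
```

```text
t 11.45 tcp [0.6509 0.0242 0.0574] grasp [0.64   0.0242 0.0729] q [ 0.13  0.42 -0.38  2.26  2.    0.28 -0.54] F [-0.7  3.   1. ] grip 0.1443866274814398 10.000992268323898
xyz [-0.287 -0.202 -0.41 ] rxyz [-0. -0.  0.]
xyz [-0.416 -0.167 -0.594] rxyz [0. 0. 0.]
```

Emit:
{"name": "arm_command", "arguments": {"deltas": [{"x":-0.03,"y":-0.02,"z":-0.04,"rx":0,"ry":0,"rz":0,"hand":0},{"x":-0.06,"y":-0.04,"z":-0.08,"rx":0,"ry":0,"rz":0,"hand":0},{"x":-0.09,"y":-0.06,"z":-0.12,"rx":0,"ry":0,"rz":0,"hand":0},{"x":-0.115,"y":-0.08,"z":-0.165,"rx":0,"ry":0,"rz":0,"hand":0},{"x":-0.145,"y":-0.1,"z":-0.205,"rx":0,"ry":0,"rz":0,"hand":0},{"x":-0.17,"y":-0.12,"z":-0.245,"rx":0,"ry":0,"rz":0,"hand":0},{"x":-0.2,"y":-0.14,"z":-0.285,"rx":0,"ry":0,"rz":0,"hand":0},{"x":-0.23,"y":-0.16,"z":-0.33,"rx":0,"ry":0,"rz":0,"hand":0},{"x":-0.26,"y":-0.18,"z":-0.37,"rx":0,"ry":0,"rz":0,"hand":0},{"x":-0.287,"y":-0.2,"z":-0.41,"rx":0,"ry":0,"rz":0,"hand":0}]}}

```text
clock: 12.7
eef_pos: [0.6508, -0.0002, 0.1178]
eef_rot: [-0.0, 2.531, -0.001]
contact_force: [0.5, 0.4, -4.7]
grip_width: 0.147
grasp_force: 10.0
```

Emit:
{"name": "arm_command", "arguments": {"deltas": [{"x":-0.04,"y":-0.01,"z":-0.06,"rx":0,"ry":0,"rz":0,"hand":0},{"x":-0.08,"y":-0.02,"z":-0.12,"rx":0,"ry":0,"rz":0,"hand":0},{"x":-0.125,"y":-0.03,"z":-0.18,"rx":0,"ry":0,"rz":0,"hand":0},{"x":-0.165,"y":-0.04,"z":-0.235,"rx":0,"ry":0,"rz":0,"hand":0},{"x":-0.21,"y":-0.05,"z":-0.3,"rx":0,"ry":0,"rz":0,"hand":0},{"x":-0.25,"y":-0.06,"z":-0.355,"rx":0,"ry":0,"rz":0,"hand":0},{"x":-0.29,"y":-0.07,"z":-0.415,"rx":0,"ry":0,"rz":0,"hand":0},{"x":-0.33,"y":-0.08,"z":-0.475,"rx":0,"ry":0,"rz":0,"hand":0},{"x":-0.37,"y":-0.09,"z":-0.535,"rx":0,"ry":0,"rz":0,"hand":0},{"x":-0.416,"y":-0.1,"z":-0.594,"rx":0,"ry":0,"rz":0,"hand":0}]}}

```text
clock: 13.95
eef_pos: [0.6506, -0.012, 0.2047]
eef_rot: [-0.001, 2.532, -0.001]
contact_force: [0.0, -0.6, -4.1]
grip_width: 0.146
grasp_force: 10.0
```

Run:
```python
from h import *
plan([])
s=snap('scene'); show(s,'s3.png',(170,60,260,210),3)
snap('top')
```

```text
t 13.95 tcp [ 0.6506 -0.012   0.2047] grasp [ 0.6397 -0.012   0.2203] q [ 0.48  0.18 -0.64  2.15  0.64  0.3   0.88] F [ 0.  -0.6 -4.1] grip 0.14614513387180114 9.992409199476242
```

View pics/s3.png

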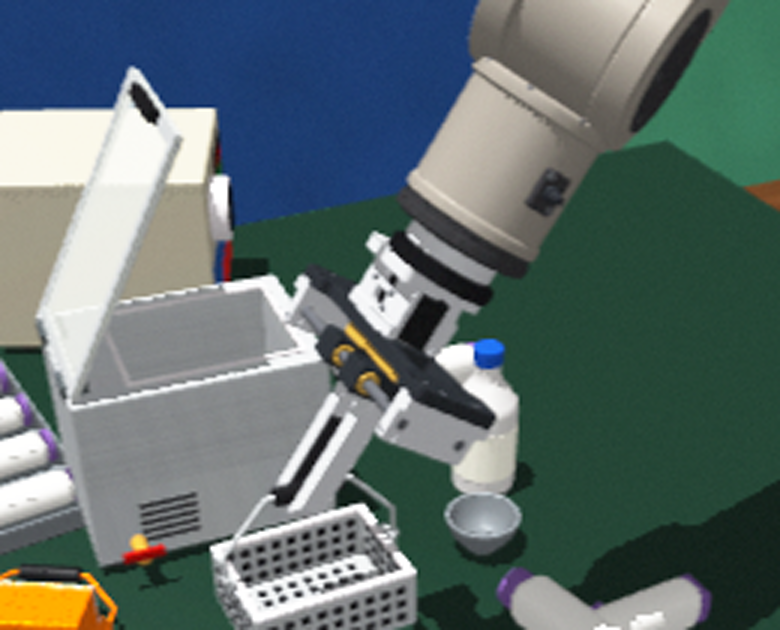

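The basket hangs upright in the fingers at about (310,570), with the bottle and cup untouched. Next I check the tank and lid position by an independent measurement.

Run:
```python
from h import *
s=dict(np.load('pics/top.npz'))
f=lambda x,y,z:world(s,(x-400)/2.35+400,y/2.35+125,z)
a,b=f(470,293,.175),f(662,294,.175); c,d=f(495,268,.175),f(637,269,.175); r=f(668,100,.175)
print(a,b,c,d,np.linalg.norm(a-b),np.linalg.norm(c-d))
print('yaw from right edge',np.degrees(np.arctan2(*(r-b)[[1,0]])),'front',np.degrees(np.arctan2(*(a-b)[[0,1]]))*-1)
for m,o in(((a+b)/2,.091),((c+d)/2,.073)): print('origin',m+o*np.array([np.cos(-.07),np.sin(-.07),0]))
# lid in both clouds
for n in('top','scene'):
    s2=dict(np.load('pics/%s.npz'%n)); P=cloud(s2); P=P[(s2['range_z'].ravel()>.1)]
    k=(abs(P[:,1]+.31)<.09)&(P[:,0]>.55)&(P[:,0]<.85)&(P[:,2]>.21)&(P[:,2]<.45); L=P[k]
    print(n,k.sum(),'zmax',L[:,2].max(),L[L[:,2]>L[:,2].max()-.012][:, :].mean(0),'y',L[:,1].min(),L[:,1].max()); print('fit x=a+bz',np.polyfit(L[:,2],L[:,0],1), 'xmin',L[:,0].min())
    k=(abs(P[:,2]-.175)<.005)&(P[:,0]>.48)&(P[:,0]<.8)&(P[:,1]<-.2)&(P[:,1]>-.42); print(cv2.minAreaRect(P[k][:,:2].astype(np.float32)))
T=np.array([.618,-.313])
Y=Rt(-4,35)
plan([((.625,-.012,.315),Rt(0,35)),((.61,-.1,.315),Rt(-2,35)),((.605,-.2,.315),Y),((.605,-.3,.315),Y),((.617,-.313,.315),Y)])
```

```text
[ 0.52562644 -0.22881465  0.175     ] [ 0.52455549 -0.38800356  0.175     ] [ 0.54658295 -0.25019327  0.175     ] [ 0.54553704 -0.36821795  0.175     ] 0.15919251538846302 0.11802931408004078
yaw from right edge -4.375982281347206 front -0.3854556312072471
origin [ 0.61586811 -0.31477391  0.175     ]
origin [ 0.61888122 -0.31431144  0.175     ]
top 2227 zmax 0.3915188104744015 [ 0.63742444 -0.31391498  0.38429635] y -0.3956962760317303 -0.23941791881326527
fit x=a+bz [-0.52435914  0.83888618] xmin 0.6258693130579919
((0.6388683915138245, -0.3151252567768097), (0.1621033400297165, 0.2199711948633194), 85.86165618896484)
scene 1986 zmax 0.3882101931342974 [ 0.63775057 -0.30298165  0.38198205] y -0.3935171783039486 -0.23654119633637913
fit x=a+bz [-0.52027711  0.83426192] xmin 0.6239020178056907
((0.6362794637680054, -0.314360111951828), (0.1681859940290451, 0.22059288620948792), 85.58572387695312)
t 14.05 tcp [ 0.6512 -0.0121  0.2055] grasp [ 0.6403 -0.0121  0.221 ] q [ 0.48  0.18 -0.64  2.14  0.64  0.3   0.88] F [-0.   1.1 -4.4] grip 0.14710202182403773 9.992338567972183
xyz [-0.345  0.001 -0.715] rxyz [-0.  0.  0.]
xyz [ 0.102 -0.737 -0.072] rxyz [0.013 0.    0.018]
xyz [ 0.01  -0.837 -0.007] rxyz [ 0.013 -0.     0.018]
xyz [-0.048 -0.831  0.033] rxyz [0. 0. 0.]
xyz [-0.088 -0.101  0.062] rxyz [0. 0. 0.]
```

Emit:
{"name": "arm_command", "arguments": {"deltas": [{"x":-0.03,"y":0,"z":-0.07,"rx":0,"ry":0,"rz":0,"hand":0},{"x":-0.07,"y":0,"z":-0.15,"rx":0,"ry":0,"rz":0,"hand":0},{"x":-0.11,"y":0,"z":-0.23,"rx":0,"ry":0,"rz":0,"hand":0},{"x":-0.15,"y":0,"z":-0.31,"rx":0,"ry":0,"rz":0,"hand":0},{"x":-0.19,"y":0,"z":-0.39,"rx":0,"ry":0,"rz":0,"hand":0},{"x":-0.23,"y":0,"z":-0.47,"rx":0,"ry":0,"rz":0,"hand":0},{"x":-0.27,"y":0,"z":-0.55,"rx":0,"ry":0,"rz":0,"hand":0},{"x":-0.31,"y":0,"z":-0.63,"rx":0,"ry":0,"rz":0,"hand":0},{"x":-0.335,"y":0,"z":-0.69,"rx":0,"ry":0,"rz":0,"hand":0},{"x":-0.345,"y":0,"z":-0.715,"rx":0,"ry":0,"rz":0,"hand":0}]}}

```text
clock: 15.3
eef_pos: [0.6356, -0.0119, 0.2986]
eef_rot: [-0.001, 2.531, -0.001]
contact_force: [0.5, 0.3, -3.2]
grip_width: 0.146
grasp_force: 10.0
```

Emit:
{"name": "arm_command", "arguments": {"deltas": [{"x":0.01,"y":-0.04,"z":0,"rx":0,"ry":0,"rz":0,"hand":0},{"x":0.02,"y":-0.11,"z":-0.01,"rx":0.002,"ry":0,"rz":0.003,"hand":0},{"x":0.03,"y":-0.19,"z":-0.02,"rx":0.003,"ry":0,"rz":0.004,"hand":0},{"x":0.04,"y":-0.27,"z":-0.03,"rx":0.005,"ry":0,"rz":0.006,"hand":0},{"x":0.05,"y":-0.35,"z":-0.035,"rx":0.006,"ry":0,"rz":0.008,"hand":0},{"x":0.06,"y":-0.43,"z":-0.04,"rx":0.007,"ry":0,"rz":0.01,"hand":0},{"x":0.07,"y":-0.51,"z":-0.05,"rx":0.009,"ry":0,"rz":0.012,"hand":0},{"x":0.08,"y":-0.59,"z":-0.06,"rx":0.01,"ry":0,"rz":0.014,"hand":0},{"x":0.09,"y":-0.67,"z":-0.065,"rx":0.012,"ry":0,"rz":0.016,"hand":0},{"x":0.102,"y":-0.737,"z":-0.072,"rx":0.013,"ry":0,"rz":0.018,"hand":0}]}}

```text
clock: 16.55
eef_pos: [0.6207, -0.1009, 0.2985]
eef_rot: [0.044, 2.531, -0.015]
contact_force: [0.4, 0.2, -4.1]
grip_width: 0.145
grasp_force: 10.0
```

Run:
```python
from h import *
Y=Rt(-4,35)
plan([((.605,-.2,.318),Y),((.605,-.3,.318),Y),((.617,-.314,.318),Y)])
```

```text
t 16.55 tcp [ 0.6207 -0.1009  0.2985] grasp [ 0.6098 -0.1005  0.3141] q [ 0.8   0.01 -0.72  2.07 -0.04  0.45  1.65] F [ 0.4  0.2 -4.1] grip 0.1449303683989987 9.9919992685318
xyz [-0.009 -0.833 -0.032] rxyz [ 0.012 -0.001  0.019]
xyz [-0.048 -0.831  0.033] rxyz [0. 0. 0.]
xyz [-0.088 -0.109  0.062] rxyz [0. 0. 0.]
```

Emit:
{"name": "arm_command", "arguments": {"deltas": [{"x":0,"y":-0.08,"z":0,"rx":0.001,"ry":0,"rz":0.002,"hand":0},{"x":0,"y":-0.17,"z":-0.01,"rx":0.002,"ry":0,"rz":0.004,"hand":0},{"x":0,"y":-0.25,"z":-0.01,"rx":0.004,"ry":0,"rz":0.006,"hand":0},{"x":0,"y":-0.33,"z":-0.01,"rx":0.005,"ry":0,"rz":0.008,"hand":0},{"x":0,"y":-0.42,"z":-0.02,"rx":0.006,"ry":0,"rz":0.01,"hand":0},{"x":0,"y":-0.5,"z":-0.02,"rx":0.007,"ry":0,"rz":0.012,"hand":0},{"x":-0.01,"y":-0.58,"z":-0.02,"rx":0.009,"ry":0,"rz":0.014,"hand":0},{"x":-0.01,"y":-0.67,"z":-0.03,"rx":0.01,"ry":0,"rz":0.016,"hand":0},{"x":-0.01,"y":-0.75,"z":-0.03,"rx":0.012,"ry":0,"rz":0.018,"hand":0},{"x":-0.01,"y":-0.833,"z":-0.032,"rx":0.012,"ry":0,"rz":0.019,"hand":0}]}}

```text
clock: 17.8
eef_pos: [0.6161, -0.2006, 0.3025]
eef_rot: [0.089, 2.53, -0.027]
contact_force: [-0.3, -0.2, -3.7]
grip_width: 0.141
grasp_force: 10.0
```

Emit:
{"name": "arm_command", "arguments": {"deltas": [{"x":0,"y":-0.08,"z":0,"rx":0,"ry":0,"rz":0,"hand":0},{"x":-0.01,"y":-0.17,"z":0.01,"rx":0,"ry":0,"rz":0,"hand":0},{"x":-0.01,"y":-0.25,"z":0.01,"rx":0,"ry":0,"rz":0,"hand":0},{"x":-0.02,"y":-0.34,"z":0.01,"rx":0,"ry":0,"rz":0,"hand":0},{"x":-0.02,"y":-0.43,"z":0.02,"rx":0,"ry":0,"rz":0,"hand":0},{"x":-0.03,"y":-0.52,"z":0.02,"rx":0,"ry":0,"rz":0,"hand":0},{"x":-0.03,"y":-0.61,"z":0.02,"rx":0,"ry":0,"rz":0,"hand":0},{"x":-0.04,"y":-0.7,"z":0.03,"rx":0,"ry":0,"rz":0,"hand":0},{"x":-0.05,"y":-0.78,"z":0.033,"rx":0,"ry":0,"rz":0,"hand":0},{"x":-0.05,"y":-0.831,"z":0.033,"rx":0,"ry":0,"rz":0,"hand":0}]}}

```text
clock: 19.05
eef_pos: [0.6164, -0.3007, 0.3026]
eef_rot: [0.089, 2.53, -0.027]
contact_force: [0.5, -0.5, -4.3]
grip_width: 0.149
grasp_force: 10.0
```

Run:
```python
from h import *
Y=Rt(-4,35)
plan([((.616,-.314,.318),Y),((.616,-.314,.26),Y),((.616,-.314,.215),Y)])
s=snap('scene'); t=snap('top')
a=s['img'][60:260,150:350,::-1]; b=t['img'][110:280,390:560,::-1]
cv2.imwrite('pics/c4.png',np.hstack([cv2.resize(np.ascontiguousarray(i),(400,400),interpolation=cv2.INTER_CUBIC) for i in(a,b)]))
```

```text
t 19.05 tcp [ 0.6164 -0.3007  0.3026] grasp [ 0.6056 -0.3     0.3182] q [ 1.03  0.15 -0.6   1.93 -0.27  0.54  2.16] F [ 0.5 -0.5 -4.3] grip 0.14893122069772377 9.992338120937347
xyz [-0.077 -0.11   0.056] rxyz [ 0. -0. -0.]
xyz [ 0.277 -0.     0.396] rxyz [0. 0. 0.]
xyz [ 0.215 -0.     0.307] rxyz [0. 0. 0.]
```

View pics/c4.png

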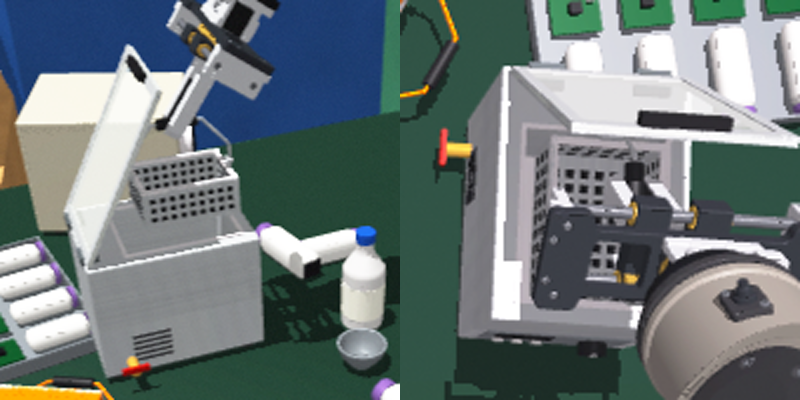

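The basket hangs over the tank, the lid is clear and the basket looks roughly level. I'll measure its actual offset from the depth data.

Run:
```python
from h import *
A=[]
for n in('scene','top'):
    s=dict(np.load('pics/%s.npz'%n)); P=cloud(s)
    a=np.radians(-4); R=np.array([[np.cos(a),np.sin(a)],[-np.sin(a),np.cos(a)]])
    Q=np.c_[(P[:,:2]-[.6195,-.3145])@R.T,P[:,2]]
    k=(abs(Q[:,0]+.015)<.065)&(abs(Q[:,1])<.075)&(Q[:,2]>.188)&(Q[:,2]<.275)
    B=Q[k]; print(n,k.sum(),B.min(0).round(3),B.max(0).round(3))
    for z in(.19,.205,.22,.235,.25):
        b=B[abs(B[:,2]-z)<.008]
        if len(b)>20: print(z,len(b),np.percentile(b[:,0],[2,98]).round(3),np.percentile(b[:,1],[2,98]).round(3))
    T=B[B[:,2]>.23]
    for y0 in np.arange(-.06,.061,.012):
        t=B[abs(B[:,1]-y0)<.006]
        if len(t)>5: print('y',round(y0,3),'zmax',np.percentile(t[:,2],97).round(3),'zmin',t[:,2].min().round(3))
```

```text
scene 1722 [-0.08  -0.034  0.197] [0.05  0.067 0.273]
0.205 158 [-0.074  0.043] [-0.031  0.064]
0.22 538 [-0.074  0.043] [-0.031  0.064]
0.235 572 [-0.074  0.043] [-0.032  0.063]
0.25 530 [-0.076  0.044] [-0.032  0.063]
y -0.036 zmax 0.251 zmin 0.209
y -0.024 zmax 0.251 zmin 0.207
y -0.012 zmax 0.252 zmin 0.208
y -0.0 zmax 0.252 zmin 0.209
y 0.012 zmax 0.27 zmin 0.208
y 0.024 zmax 0.259 zmin 0.208
y 0.036 zmax 0.254 zmin 0.207
y 0.048 zmax 0.254 zmin 0.197
y 0.06 zmax 0.254 zmin 0.201
top 1468 [-0.079 -0.035  0.205] [0.048 0.06  0.262]
0.205 662 [-0.068  0.043] [-0.017  0.059]
0.22 295 [-0.074  0.044] [-0.031  0.059]
0.235 199 [-0.038  0.044] [-0.031  0.059]
0.25 365 [-0.011  0.046] [-0.033  0.058]
y -0.036 zmax 0.254 zmin 0.207
y -0.024 zmax 0.255 zmin 0.207
y -0.012 zmax 0.255 zmin 0.205
y -0.0 zmax 0.254 zmin 0.205
y 0.012 zmax 0.259 zmin 0.205
y 0.024 zmax 0.255 zmin 0.206
y 0.036 zmax 0.255 zmin 0.206
y 0.048 zmax 0.256 zmin 0.225
y 0.06 zmax 0.256 zmin 0.206
```

The basket is level, and its centre is 15 mm short in x and 14 mm off in y, as commanded. Sliding in and lowering.

Emit:
{"name": "arm_command", "arguments": {"deltas": [{"x":-0.02,"y":-0.03,"z":0.01,"rx":0,"ry":0,"rz":0,"hand":0},{"x":-0.04,"y":-0.06,"z":0.03,"rx":0,"ry":0,"rz":0,"hand":0},{"x":-0.06,"y":-0.09,"z":0.04,"rx":0,"ry":0,"rz":0,"hand":0},{"x":-0.08,"y":-0.117,"z":0.058,"rx":0,"ry":0,"rz":0,"hand":0},{"x":-0.08,"y":-0.117,"z":0.058,"rx":0,"ry":0,"rz":0,"hand":0},{"x":-0.06,"y":-0.117,"z":0.09,"rx":0,"ry":0,"rz":0,"hand":0},{"x":-0.03,"y":-0.117,"z":0.13,"rx":0,"ry":0,"rz":0,"hand":0},{"x":0,"y":-0.117,"z":0.173,"rx":0,"ry":0,"rz":0,"hand":0},{"x":0.02,"y":-0.117,"z":0.2,"rx":0,"ry":0,"rz":0,"hand":0},{"x":0.02,"y":-0.117,"z":0.2,"rx":0,"ry":0,"rz":0,"hand":0}]}}

```text
clock: 20.4
eef_pos: [0.627, -0.3148, 0.2811]
eef_rot: [0.089, 2.531, -0.027]
contact_force: [-0.7, -0.1, -3.2]
grip_width: 0.146
grasp_force: 10.0
```

Run:
```python
from h import *
Y=Rt(-4,35)
plan([((.617,-.315,.215),Y),((.617,-.315,.2),Y)])
```

```text
t 20.4 tcp [ 0.627  -0.3148  0.2811] grasp [ 0.6161 -0.314   0.2967] q [ 1.02  0.2  -0.59  1.92 -0.24  0.5   2.15] F [-0.7 -0.1 -3.2] grip 0.14576186242841077 9.992841929197311
xyz [ 0.383 -0.008  0.562] rxyz [ 0.    -0.001 -0.   ]
xyz [ 0.072 -0.     0.102] rxyz [0. 0. 0.]
```

Emit:
{"name": "arm_command", "arguments": {"deltas": [{"x":0.04,"y":0,"z":0.06,"rx":0,"ry":0,"rz":0,"hand":0},{"x":0.08,"y":0,"z":0.12,"rx":0,"ry":0,"rz":0,"hand":0},{"x":0.12,"y":0,"z":0.18,"rx":0,"ry":0,"rz":0,"hand":0},{"x":0.16,"y":0,"z":0.24,"rx":0,"ry":0,"rz":0,"hand":0},{"x":0.205,"y":-0.01,"z":0.3,"rx":0,"ry":0,"rz":0,"hand":0},{"x":0.245,"y":-0.01,"z":0.36,"rx":0,"ry":0,"rz":0,"hand":0},{"x":0.285,"y":-0.01,"z":0.42,"rx":0,"ry":0,"rz":0,"hand":0},{"x":0.325,"y":-0.01,"z":0.48,"rx":0,"ry":0,"rz":0,"hand":0},{"x":0.36,"y":-0.01,"z":0.53,"rx":0,"ry":0,"rz":0,"hand":0},{"x":0.383,"y":-0.01,"z":0.562,"rx":0,"ry":0,"rz":0,"hand":0}]}}

```text
clock: 21.65
eef_pos: [0.628, -0.316, 0.1994]
eef_rot: [0.089, 2.53, -0.027]
contact_force: [0.0, 0.4, -3.5]
grip_width: 0.145
grasp_force: 10.0
```

Run:
```python
from h import *
Y=Rt(-4,35)
plan([((.617,-.315,.201),Y)])
```

```text
t 21.65 tcp [ 0.628  -0.316   0.1994] grasp [ 0.6171 -0.3153  0.215 ] q [ 1.    0.3  -0.58  2.   -0.21  0.33  2.17] F [ 0.   0.4 -3.5] grip 0.14522072254832205 9.992782473564148
xyz [0.067 0.002 0.095] rxyz [ 0.    -0.001 -0.   ]
```

Emit:
{"name": "arm_command", "arguments": {"deltas": [{"x":0.01,"y":0,"z":0.014,"rx":0,"ry":0,"rz":0,"hand":0},{"x":0.02,"y":0,"z":0.028,"rx":0,"ry":0,"rz":0,"hand":0},{"x":0.03,"y":0,"z":0.042,"rx":0,"ry":0,"rz":0,"hand":0},{"x":0.04,"y":0,"z":0.056,"rx":0,"ry":0,"rz":0,"hand":0},{"x":0.047,"y":0,"z":0.067,"rx":0,"ry":0,"rz":0,"hand":0},{"x":0.053,"y":0,"z":0.076,"rx":0,"ry":0,"rz":0,"hand":0},{"x":0.058,"y":0,"z":0.083,"rx":0,"ry":0,"rz":0,"hand":0},{"x":0.063,"y":0,"z":0.09,"rx":0,"ry":0,"rz":0,"hand":0},{"x":0.067,"y":0,"z":0.096,"rx":0,"ry":0,"rz":0,"hand":0},{"x":0.067,"y":0,"z":0.096,"rx":0,"ry":0,"rz":0,"hand":0}]}}

```text
clock: 22.9
eef_pos: [0.629, -0.3171, 0.1877]
eef_rot: [0.089, 2.527, -0.03]
contact_force: [-4.6, -0.4, 10.5]
grip_width: 0.142
grasp_force: 10.0
```

Run:
```python
from h import *
Y=Rt(-4,35)
plan([((.617,-.315,.199),Y)])
```

```text
t 22.9 tcp [ 0.629  -0.3171  0.1877] grasp [ 0.6181 -0.3163  0.2032] q [ 0.99  0.32 -0.58  2.01 -0.21  0.3   2.17] F [-4.6 -0.4 10.5] grip 0.14178532446478315 9.999121874570847
xyz [0.029 0.011 0.023] rxyz [-0.001  0.001  0.   ]
```

The basket bears on the floor: about 14 N, with the grip at z 0.203 as expected. I'll ease off, then open.

Emit:
{"name": "arm_command", "arguments": {"deltas": [{"x":0,"y":0,"z":0,"rx":0,"ry":0,"rz":0,"hand":0},{"x":-0.004,"y":0,"z":-0.006,"rx":0,"ry":0,"rz":0,"hand":0},{"x":-0.007,"y":0,"z":-0.009,"rx":0,"ry":0,"rz":0,"hand":0},{"x":-0.007,"y":0,"z":-0.009,"rx":0,"ry":0,"rz":0,"hand":0},{"x":-0.007,"y":0,"z":-0.009,"rx":0,"ry":0,"rz":0,"hand":0.2},{"x":-0.007,"y":0,"z":-0.009,"rx":0,"ry":0,"rz":0,"hand":0.3},{"x":-0.007,"y":0,"z":-0.009,"rx":0,"ry":0,"rz":0,"hand":0.4},{"x":-0.007,"y":0,"z":-0.009,"rx":0,"ry":0,"rz":0,"hand":0.5},{"x":-0.007,"y":0,"z":-0.009,"rx":0,"ry":0,"rz":0,"hand":0.5},{"x":-0.007,"y":0,"z":-0.009,"rx":0,"ry":0,"rz":0,"hand":0.5}]}}

```text
clock: 24.15
eef_pos: [0.6281, -0.3161, 0.1873]
eef_rot: [0.089, 2.53, -0.027]
contact_force: [-0.3, 0.5, -0.5]
grip_width: 0.502
grasp_force: 0.0
```

Run:
```python
from h import *
plan([])
s=snap('scene');show(s,'s5.png',(170,60,160,140),4)
```

```text
t 24.15 tcp [ 0.6281 -0.3161  0.1873] grasp [ 0.6173 -0.3154  0.2028] q [ 0.99  0.32 -0.58  2.01 -0.21  0.3   2.17] F [-0.3  0.5 -0.5] grip 0.5016372101298815 0.0
```

View pics/s5.png

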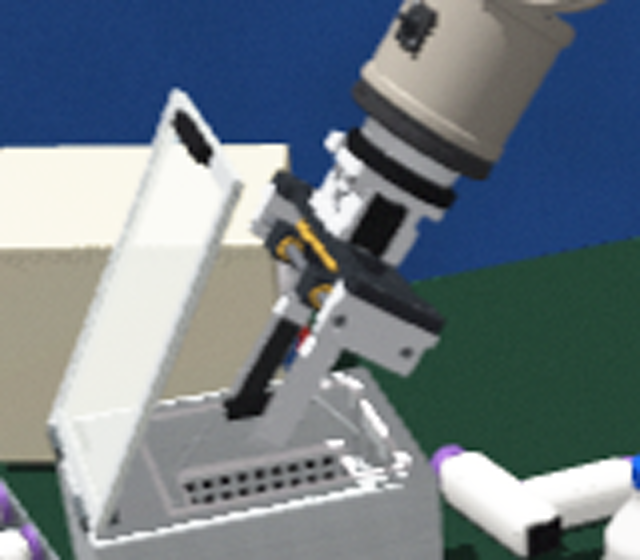

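The basket stands in the tank with the fingers open and the lid untouched. Retreating along the tool axis.

Emit:
{"name": "arm_command", "arguments": {"deltas": [{"x":0,"y":0,"z":-0.06,"rx":0,"ry":0,"rz":0,"hand":0.5},{"x":0,"y":0,"z":-0.14,"rx":0,"ry":0,"rz":0,"hand":0.5},{"x":0,"y":0,"z":-0.25,"rx":0,"ry":0,"rz":0,"hand":0.5},{"x":0,"y":0,"z":-0.4,"rx":0,"ry":0,"rz":0,"hand":0.5},{"x":0,"y":0,"z":-0.55,"rx":0,"ry":0,"rz":0,"hand":0.5},{"x":0,"y":0,"z":-0.7,"rx":0,"ry":0,"rz":0,"hand":0.5},{"x":0,"y":0,"z":-0.85,"rx":0,"ry":0,"rz":0,"hand":0.5},{"x":0,"y":0,"z":-0.95,"rx":0,"ry":0,"rz":0,"hand":0.5},{"x":0,"y":0,"z":-1,"rx":0,"ry":0,"rz":0,"hand":0.5},{"x":0,"y":0,"z":-1,"rx":0,"ry":0,"rz":0,"hand":0.5}]}}

```text
clock: 25.45
eef_pos: [0.5594, -0.3115, 0.2859]
eef_rot: [0.089, 2.53, -0.028]
contact_force: [-0.4, -0.3, 0.1]
grip_width: 0.5
grasp_force: 0.0
```

Run:
```python
from h import *
plan([])
s=snap('scene');t=snap('top')
a=s['img'][60:240,150:330,::-1]; b=t['img'][110:280,390:560,::-1]
cv2.imwrite('pics/c6.png',np.hstack([cv2.resize(np.ascontiguousarray(i),(400,400),interpolation=cv2.INTER_CUBIC) for i in(a,b)]))
for s in (s,t):
    P=cloud(s); a=np.radians(-4); R=np.array([[np.cos(a),np.sin(a)],[-np.sin(a),np.cos(a)]])
    Q=np.c_[(P[:,:2]-[.6195,-.3145])@R.T,P[:,2]]
    B=Q[(abs(Q[:,0])<.067)&(abs(Q[:,1])<.055)&(Q[:,2]>.12)&(Q[:,2]<.15)]
    print(len(B),np.percentile(B,[1,99],axis=0).round(3))
    for y in(-.04,-.02,0,.02,.04):
        b=B[abs(B[:,1]-y)<.01]; print(y,len(b),b[:,2].max() if len(b) else '')
```

```text
t 25.45 tcp [ 0.5594 -0.3115  0.2859] grasp [ 0.5486 -0.3108  0.3014] q [ 1.22  0.1  -0.69  2.02 -0.41  0.53  2.35] F [-0.4 -0.3  0.1] grip 0.49994322388352214 0.0
355 [[-0.065 -0.055  0.121]
 [ 0.061  0.004  0.149]]
-0.04 275 0.14187549175682992
-0.02 21 0.14444308152604413
0 26 0.14940303549964262
0.02 0 
0.04 0 
767 [[-0.061 -0.046  0.121]
 [ 0.06   0.046  0.148]]
-0.04 259 0.14522800589543047
-0.02 33 0.14528239091468806
0 67 0.14979378753391356
0.02 69 0.14474686843676302
0.04 339 0.14756235025764197
```

View pics/c6.png

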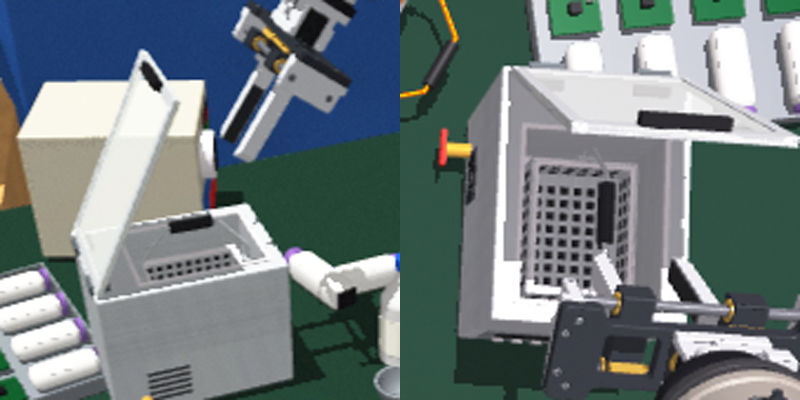

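The basket is centred and level in the tank (rim 0.14 m all round, x ±61 mm, y ±46 mm). The lid is open and the gripper is clear, so I'm handing in.

```bash
python3 -c "
from cell import ctrl
print(ctrl.close_job())"
```

```text
the job is handed in; nothing more can be done
None
```

The basket stands level and centred on the tank floor, released after a gentle set-down. The lid is still open, and nothing else on the bench looked disturbed in the pictures. I handed the job in at about 25.5 s; no verdict came back.

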